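# Shut the specimen drawer and take a gauge-rod reading

### The job

The specimen is loaded: push the chamber's drawer fully shut, then take the gauge rod from its rest, slide it tip first into the sloping guide tube until its collar stops against the mouth, and draw it back out. Finish while still holding the rod in the gripper: level and still, its red tip over the orange spot of the white reading plate, about 3 cm above the plate and touching nothing. Leave the beaker, the brass weight and the carton where they stand.

Things in the scene. Friction and masses are not known exactly. Their poses are not given: they have to be found in the camera images.
- drawer (a joint): slide of the specimen drawer with the blue front (front 128 mm wide, z 11 to 81 mm above the table) in the front of the grey chamber; 0 = fully shut, up to 0.07 m open; opens along the chamber's -x (towards the robot); friction about 1.5 N, it stays where it is left
- drawer_pull (a point): middle of the front face of the black bar (64 mm wide, 12 mm high, standing 10 mm out from the blue drawer front); 52 mm above the table; moves with the drawer. Pushing it along the chamber's +x shuts the drawer
- chamber: grey sheet-metal chamber fixed to the table, 130 (x) x 140 (y) x 90 mm high, its origin at the centre of its underside; its x axis points from the drawer side to the back, z up; yaw varies. A brass guide tube slopes over its roof
- tube_mouth (a point): centre of the mouth of the brass guide tube, on its axis, 153 mm above the table, fixed to the chamber at its y = 0, 26 mm behind its centre. Its z axis runs along the tube OUT of the mouth: to the chamber's +x and up, 40 degrees above level; the rod goes in along -z. Bore 13 mm, flared over the last 12 mm to 22 mm (29 mm outside) at the mouth; clear for over 70 mm
- gauge_grip (a point): middle of the yellow handle of the gauge rod (loose, 0.1 to 0.16 kg), to grip across its 16 mm width; handle square 16 x 16 mm, 110 mm long along its x axis. At the start the rod lies level in the rest, tip to about -x, this point 60 mm above the table. The frame's -x axis points to the tip, z up at the start
- gauge_tip (a point): end of the red tip of the gauge rod (8 mm thick steel, last 12 mm red), 131 mm from gauge_grip along its -x; same axes as gauge_grip
- gauge_collar (a point): centre of the tip-side face of the brass collar (30 mm wide, 6 mm thick), 61 mm from gauge_grip and 70 mm from the tip; same axes. It coincides with tube_mouth when the rod is fully in and the collar stops
- rest: wooden rest fixed to the table, base 200 (x) x 60 (y) x 10 mm, origin at the centre of its underside; open-topped saddles at x = -60 mm (under the thin rod, 13 mm gap, top 66 mm high) and +80 mm (under the handle's far end, 21 mm gap, top 62 mm high); the rod lifts straight up. It stands on either side of the chamber, the reading plate on the other
- plate_spot (a point): centre of the orange spot (16 mm wide) on top of the white, grid-lined reading plate, 70 x 70 mm, its top 36 mm above the table, fixed on a short post; z up
- beaker: glass beaker, 70 mm wide, 85 mm high, origin at the centre of its underside; leave alone
- weight: brass weight with a small knob, 40 mm wide, 52 mm high, origin at the centre of its underside; leave alone
- carton: small cardboard carton, 55 x 36 x 18 mm, origin at the centre of its underside; leave alone
There are look-alikes about, which are no part of the job. Of the things that look like the part that bears gauge_grip, the largest one is meant. Of the things shaped like the chamber, the grey one is meant.

How it is judged:
On the way, in this order (a step that is already met when the one before it is completed fails the run):
1. the drawer is fully shut (within 4 mm) (value of joint drawer below 0.004 m), for 0.2 s.
2. the gauge rod is in the guide tube, its collar stopped against the mouth (within 3 mm), the drawer still shut (z of gauge_collar in the frame of tube_mouth below 0.003 m and z of gauge_tip in the frame of tube_mouth below -0.06 m and distance between gauge_collar and tube_mouth below 0.008 m and angle between the x axis of gauge_tip and the z axis of tube_mouth, either way round below 0.12 rad and value of joint drawer below 0.005 m), for 0.2 s.
3. the rod is drawn back out of the tube, its tip beyond the mouth (8 mm or more) (z of gauge_tip in the frame of tube_mouth above 0.008 m), for 0.1 s.
At the end, for the whole second after the job is handed in: Drawer shut (within 5 mm); rod held in the fingers, touching no plate, rest, chamber, tube or bystander, its handle over 30 mm above the table; rod level within 8 degrees and still (under 0.03 m/s), its tip within 20 mm sideways of the orange spot and 12 to 55 mm above the plate (value of joint drawer below 0.005 m and horizontal distance between gauge_tip and plate_spot below 0.02 m and z of gauge_tip in the frame of plate_spot between 0.012 and 0.055 m and angle between gauge_tip's own x axis and vertical between 1.431 and 1.711 rad and contact force between gauge and the fingers above 1 N and contact force between gauge and plate below 0.05 N and contact force between gauge and rest below 0.05 N and contact force between gauge and chamber below 0.05 N and height (world z) of gauge_grip above 0.03 m and linear speed of gauge below 0.03 m/s and contact force between gauge and beaker below 0.05 N and contact force between gauge and weight below 0.05 N and contact force between gauge and carton below 0.05 N); the arm keeps its last pose, push and grip.
It fails at once if the beaker is moved more than 30 mm (distance of beaker from where it was at the start of the episode above 0.03 m).
It fails at once if the brass weight is moved more than 30 mm (distance of weight from where it was at the start of the episode above 0.03 m).
It fails at once if the carton is moved more than 30 mm (distance of carton from where it was at the start of the episode above 0.03 m).
It also fails if it takes over 72 s, if anything falls off the work surface, if the arm or the gripper's body presses on something with over 40 N, if the wrist force passes 120 N, or if a joint passes its speed limit or range.

### The arm

A 6-joint arm with a two-finger parallel gripper is mounted at the origin on the work surface. World frame = base frame: x ahead of the robot, y to its left, z up, the work surface at z = 0. Lengths are in m, angles in rad, forces in N, time in s.
With the tool pointing down it reaches from about 0.325 to 0.775 m from the base axis. Payload 9.3 kg.
Tool frame: the origin (TCP) lies at the very end of the fingers, on their centre line; the grasp point (between the pads) lies 19 mm behind it; z points along the fingers, y is the direction in which the jaws open and shut (so a half turn about z gives the same grasp; the last joint's range is limited). The gripper opens to 85 mm and grips with 20 to 120 N. Pads are 22 mm wide; open, the fingers measure 114 mm over their backs; the gripper's body (76 mm by 85 mm) begins 54 mm behind the grasp point. The pads swing forward as they close: fully open they stand 13 mm farther back than shut.
Start: joints at [-1.33, 0.259, 0.021, 1.334, 0, 1.418], TCP at [0.211, -0.508, 0.231] pointing down, gripper open.
Joint ranges: [-3.04, 3.04], [-0.91, 1.82], [-1.04, 1.36], [-1.92, 1.95], [-1.52, 1.45], [-3.14, 3.14]. Speed limits (rad/s): [2.22, 2.22, 2.79, 3.14, 3.14, 3.14].

### API

Orientations are given as a rotation vector (axis times angle).
In Python, from bench import * gives the robot as it stands.
- The arm moves only by the tool apply_moves, never from a script. Its argument "rows" is a list that holds one entry, the list of rows, each a list of 7 numbers: the turn, a rotation vector about the tool's x, y, z in degrees, then the shift along the tool's x, y, z in cm, then the opening in per cent of the stroke, from 0 (shut) to 100 (fully open). A call has 1 to 12 rows; each row is the pose to reach, as a shift and turn from the pose commanded when the call began, along the tool's axes at that moment; what a row does not reach only later rows make up. A row lasts 1/8 s, in which the tool goes at most 62.5 mm and 10.7 degrees, less where a joint would pass 70% of its speed; a pose out of reach is approached as far as the arm can. A call with a gripper value outside its range is refused whole. The fingers move at their own pace and stop on an object; "squeeze" is the grip in N (left out, the last holds). Time passes only in rows, so rows that repeat a pose let the fingers close. It gives the time, the measured TCP pose, the force and the opening at its end, in the units of the state.
- get_state(): the state, without advancing time (a new reading comes with each control period).
- snapshot(name): name is "scene" or "top" or "wrist"; returns a dict with "pixels" (384x512x3 uint8, blue, green, red), "depth" (384x512 float32, m along the optical axis (not along the pixel's ray), 0 where there is no reading), "K" (3x3 intrinsics, pixels), "rvec" (rotation vector, rad) and "tvec" (3), from world to camera coordinates, as OpenCV has them; the wrist camera has in their place "T_tool_cam" (4x4, takes a point from camera to tool coordinates, whose origin is the TCP and whose axes are the flange's). Camera axes: x right, y down, z forward; pixel columns grow to the right and rows downward; lengths in m; the calibration is good to about 2 mm. A picture is of the moment at which its call begins: read the wrist's pose just before it.
- finish_job(): hands the job in, once; it reports no verdict.
The state is a dict: "time_s": time; "joint_pos": joint angles; "dq": joint speeds; "effort": joint torques, N m; "tool_pos": TCP position; "tcp_rot": TCP orientation; "ft_force": force on the tool from outside, world axes, zero at the start; "wrist_torque": the same for the moment, N m; "finger_gap": finger opening in m.
Only numpy, scipy, OpenCV 4.12 (cv2) and the standard library are available. Lean on these libraries where they do the work, as an engineer would, in place of code of your own. Each camera call takes 0.05 s, during which the arm holds its last target.

## Working session

There is one attempt and no reset: what is moved stays moved. The work goes in short steps, Python scripts to look and compute and a tool call to move; the robot and the scene stay as the last step left them, time stands still between calls to the robot, and variables do not carry over. Pictures are saved under pics/ and viewed, and the job is handed in when it is done.

Besides the shell and the picture viewer there is one more tool, called after "Call:" as name(argument=value, ...) on one line, values as JSON. apply_moves: Moves the arm, as the interface text tells. Its arguments: {"type":"object","properties":{"rows":{"type":"array","items":{"type":"array","items":{"type":"array","items":{"type":"number"}}}},"squeeze":{"type":"number"}},"required":["rows"]}

```bash
ls; mkdir -p pics
python3 - <<'E'
from bench import *
import cv2,numpy as np
print(get_state())
for n in ["scene","top","wrist"]:
    s=snapshot(n); cv2.imwrite(f"pics/{n}0.png",s["pixels"]); np.savez(f"{n}0.npz",**s)
    print(n,s["K"].tolist(),[ (k,np.array(s[k]).round(4).tolist()) for k in s if k in("rvec","tvec","T_tool_cam")])
E
```

```text
pics
{'time_s': 0.0, 'joint_pos': array([-1.32963963e+00,  2.59217851e-01,  2.07424604e-02,  1.33370032e+00,
        3.74091740e-06,  1.41823548e+00]), 'dq': array([ 0.00089359,  0.0002764 , -0.00088159, -0.00119317,  0.00033066,
        0.00088744]), 'effort': array([ 3.90873656e-04, -5.55640268e+01,  3.44531286e+01,  1.38821211e-02,
       -2.06378581e-04, -4.52624093e-06]), 'tool_pos': array([ 0.21094063, -0.50763068,  0.23064463]), 'tcp_rot': array([-3.07956375e+00, -6.14193737e-01,  9.00402808e-05]), 'ft_force': array([-0.34442422,  0.80507618, -0.45027367]), 'wrist_torque': array([-0.01846557,  0.01230808,  0.01129205]), 'finger_gap': 0.08528997490752421}
scene [[371.2740900843862, 0.0, 256.25090772389507], [0.0, 371.2740900843862, 192.4278316823614], [0.0, 0.0, 1.0]] [('rvec', [1.8442, 1.7987, -0.6323]), ('tvec', [0.0274, -0.3458, 1.3846])]
top [[489.6214233742379, 0.0, 256.2279060533445], [0.0, 489.6214233742379, 194.66197677916827], [0.0, 0.0, 1.0]] [('rvec', [2.2097, -2.1896, 0.0529]), ('tvec', [-0.062, 0.5172, 1.6591])]
wrist [[319.01901229684125, 0.0, 259.2941463448767], [0.0, 319.01901229684125, 188.06645313912736], [0.0, 0.0, 1.0]] [('T_tool_cam', [[0.0004, -0.9564, -0.2921, 0.0755], [1.0, -0.0, 0.0013, 0.0002], [-0.0012, -0.2921, 0.9564, -0.1429], [0.0, 0.0, 0.0, 1.0]])]
```

View pics/scene0.png

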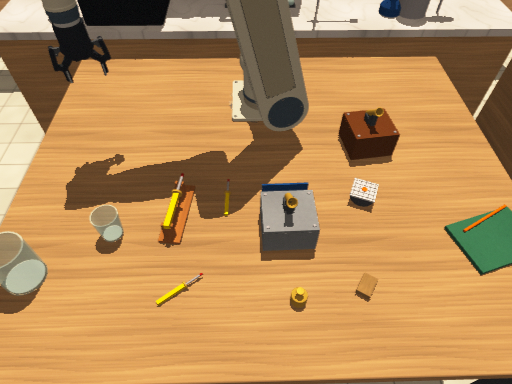

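View pics/top0.png

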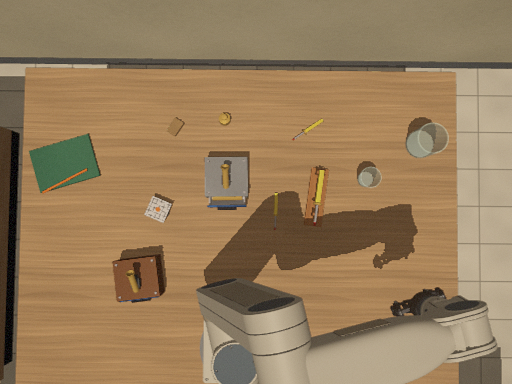

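The scene view shows the rod in its rest at about (172,210), the grey chamber at (288,218), and the plate at (364,192). In the top view they are at (318,195), (226,180) and (158,208). The smaller yellow rods and the brown chamber are the look-alikes. Next I measure.

```bash
cat > h.py <<'E'
import numpy as np,cv2
from scipy.spatial.transform import Rotation as R
def load(n): return dict(np.load(n))
def cloud(s):
    d=s["depth"].astype(float);K=s["K"];v,u=np.mgrid[:d.shape[0],:d.shape[1]]
    c=np.stack([(u-K[0,2])/K[0,0]*d,(v-K[1,2])/K[1,1]*d,d],-1)
    Rm=cv2.Rodrigues(s["rvec"])[0];return (c-s["tvec"].ravel())@Rm
def ray(s,u,v,z):
    K=s["K"];Rm=cv2.Rodrigues(s["rvec"])[0];d=Rm.T@np.array([(u-K[0,2])/K[0,0],(v-K[1,2])/K[1,1],1]);o=-Rm.T@s["tvec"].ravel()
    return o+d*(z-o[2])/d[2]
E
python3 - <<'E'
from h import *
for n,(x0,x1,y0,y1) in dict(top=(110,390,110,260),scene=(150,400,100,310)).items():
    s=load(n+"0.npz");im=s["pixels"]
    cv2.imwrite(f"pics/{n}_crop.png",cv2.resize(im[y0:y1,x0:x1],None,fx=2.8,fy=2.8,interpolation=cv2.INTER_CUBIC))
s=load("top0.npz");P=cloud(s);im=s["pixels"]
hsv=cv2.cvtColor(im,cv2.COLOR_BGR2HSV)
def m(name,lo,hi,box,zr):
    x0,x1,y0,y1=box;k=np.zeros(im.shape[:2],bool);k[y0:y1,x0:x1]=1
    k&=cv2.inRange(hsv,lo,hi)>0;k&=(P[...,2]>zr[0])&(P[...,2]<zr[1])
    q=P[k];
    if len(q)<5: print(name,len(q));return
    r=cv2.minAreaRect((q[:,:2]*1000).astype(np.float32));print(name,len(q),q.mean(0).round(4),np.median(q[:,2]).round(4),r)
m("yellow",(22,150,120),(34,255,255),(300,340,155,235),(.03,.1))
m("red",(0,150,80),(8,255,255),(300,340,190,235),(.03,.1))
m("rest",(0,0,0),(180,255,255),(295,340,155,235),(.005,.1))
m("roof",(0,0,0),(180,255,255),(200,255,150,215),(.083,.096))
m("bluefront",(95,100,20),(130,255,255),(200,255,190,215),(.0,.2))
m("plate",(0,0,140),(180,80,255),(140,180,190,225),(.02,.05))
m("spot",(3,100,150),(20,255,255),(140,180,195,222),(.03,.05))
m("brass",(15,80,60),(34,255,255),(205,250,155,200),(.105,.25))
m("beaker",(0,0,0),(180,255,255),(350,390,160,195),(.01,.2))
m("weight",(0,0,0),(180,255,255),(214,235,108,128),(.01,.2))
m("carton",(0,0,0),(180,255,255),(165,187,115,138),(.008,.2))
m("brown",(0,0,0),(180,255,255),(100,170,245,310),(.06,.2))
E
```

```text
yellow 165 [ 0.5457 -0.2655  0.0675] 0.0679 ((546.367919921875, -266.1989440917969), (16.006656646728516, 109.08009338378906), 82.3109130859375)
red 5 [ 0.4209 -0.2501  0.0618] 0.0615 ((421.85589599609375, -250.1871337890625), (10.17133617401123, 3.5986061096191406), 4.946320056915283)
rest 1346 [ 0.514  -0.2617  0.0218] 0.011 ((520.99462890625, -265.5654296875), (271.6175537109375, 151.2907257080078), 0.23776893317699432)
roof 1373 [0.5725 0.042  0.0903] 0.0905 ((558.3189697265625, 41.980987548828125), (163.8477783203125, 137.35848999023438), 0.579846203327179)
bluefront 69 [0.4781 0.0371 0.0819] 0.0822 ((478.2377014160156, 39.58134460449219), (3.5710842609405518, 120.78025817871094), 0.5237680673599243)
plate 397 [0.4661 0.2725 0.0372] 0.0372 ((466.34246826171875, 273.19677734375), (71.01226806640625, 68.88207244873047), 67.27639770507812)
spot 18 [0.466  0.2743 0.0373] 0.0374 ((466.1321105957031, 274.054931640625), (16.297908782958984, 12.126710891723633), 41.931549072265625)
brass 167 [0.5725 0.0423 0.1368] 0.1402 ((570.7307739257812, 41.43622970581055), (73.96115112304688, 25.25615119934082), 1.014266848564148)
beaker 274 [ 0.5788 -0.4371  0.0551] 0.0573 ((579.5455932617188, -424.940185546875), (116.8721923828125, 78.62374114990234), 12.658345222473145)
weight 121 [0.7746 0.0531 0.0347] 0.0321 ((781.6476440429688, 53.494606018066406), (47.66250991821289, 37.71769714355469), 2.5371017456054688)
carton 191 [0.7496 0.2225 0.0182] 0.0191 ((753.2086791992188, 232.00613403320312), (76.19203186035156, 58.69729995727539), 66.72209930419922)
brown 1897 [0.2406 0.3245 0.0942] 0.0912 ((234.3494415283203, 327.85028076171875), (143.3011932373047, 142.66139221191406), 7.599091053009033)
```

View pics/top_crop.png

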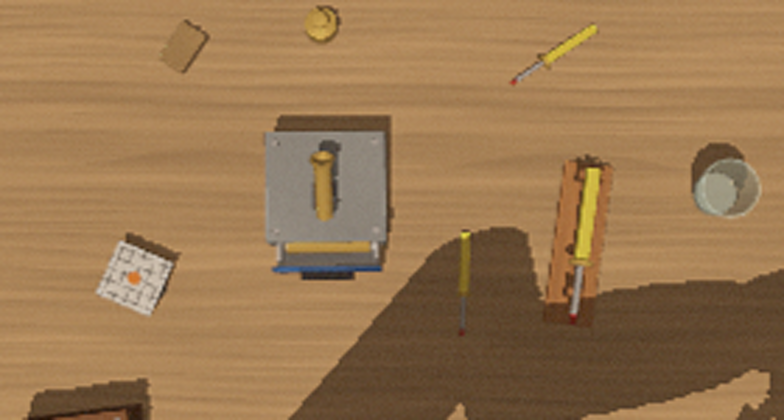

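View pics/scene_crop.png

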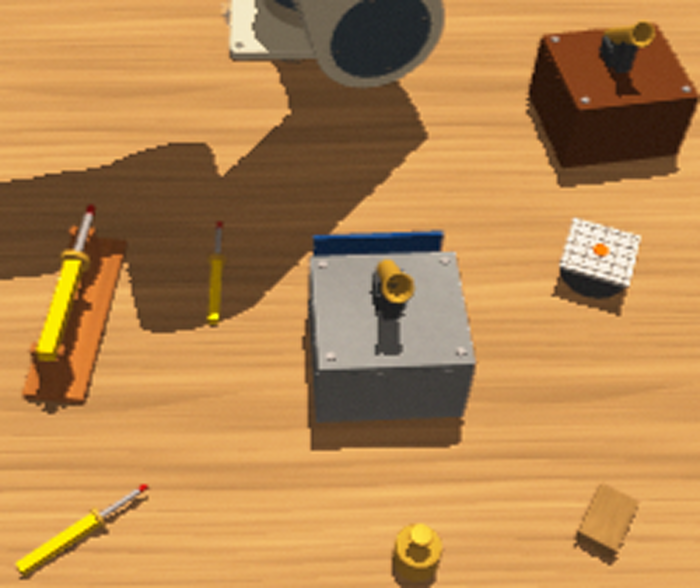

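Pixels as expected: the drawer is open towards the robot, and the rod is tip towards −x. Now the chamber yaw and tube axis in detail.

Run:
```python
from h import *
s=load("top0.npz");P=cloud(s);im=s["pixels"];hsv=cv2.cvtColor(im,cv2.COLOR_BGR2HSV)
k=np.zeros(im.shape[:2],bool);k[150:215,195:258]=1
g=k&(P[...,2]>.087)&(P[...,2]<.094)&(hsv[...,1]<60)&(P[...,0]>.505)
q=P[g];print("roof",len(q),cv2.minAreaRect((q[:,:2]*1000).astype(np.float32)))
# edge fits by percentiles per row / col
vs,us=np.where(g)
L=[];Rr=[]
for v in range(vs.min()+2,vs.max()-3):
    r=us[vs==v];L.append(ray(s,r.min()-.5,v,.09));Rr.append(ray(s,r.max()+.5,v,.09))
T=[];B=[]
for u in range(us.min()+3,us.max()-2):
    c=vs[us==u];T.append(ray(s,u,c.min()-.5,.09));B.append(ray(s,u,c.max()+.5,.09))
for n,E,ax in(("left",L,0),("right",Rr,0),("back",T,1),("front",B,1)):
    E=np.array(E);p=np.polyfit(E[:,ax],E[:,1-ax],1);print(n,E.mean(0).round(4),np.degrees(np.arctan(p[0])).round(2), "std",np.std(E[:,1-ax]-np.polyval(p,E[:,ax])).round(4))
b=k&(hsv[...,0]>95)&(hsv[...,0]<130)&(hsv[...,1]>100);q=P[b];p=np.polyfit(q[:,1],q[:,0],1);print("blue",q.mean(0),np.degrees(np.arctan(p[0])))
d=k&(hsv[...,2]<60)&(P[...,0]<.478)&(P[...,2]>.04)&(P[...,2]<.07);print("bar",P[d].mean(0) if d.any() else 0,P[d].min(0) if d.any() else 0,P[d].max(0) if d.any() else 0,d.sum())
for f,box in(("top",(205,250,155,200)),("scene",(270,310,185,220))):
    s=load(f+"0.npz");P=cloud(s);im=s["pixels"];hsv=cv2.cvtColor(im,cv2.COLOR_BGR2HSV);k=np.zeros(im.shape[:2],bool);x0,x1,y0,y1=box;k[y0:y1,x0:x1]=1
    t=k&(cv2.inRange(hsv,(15,80,40),(34,255,255))>0)&(P[...,2]>.1);q=P[t];l=cv2.fitLine(q.astype(np.float32),cv2.DIST_L1,0,.001,.001).ravel();print(f,len(q),l.round(4),q.min(0).round(3),q.max(0).round(3))
    e=np.polyfit(q[:,0],q[:,1],1);print(np.degrees(np.arctan(e[0])),np.polyval(e,.6))
    n=np.zeros_like(im);n[t]=255;cv2.imwrite(f"pics/t_{f}.png",n)
    # scene roof
    if f=="scene":
        k=np.zeros(im.shape[:2],bool);k[180:240,255:325]=1
        g=k&(P[...,2]>.086)&(P[...,2]<.095)&(hsv[...,1]<60);print("roof sc",g.sum(),cv2.minAreaRect((P[g][:,:2]*1000).astype(np.float32)),P[g].mean(0))
```

```text
roof 975 ((572.8218383789062, 42.05534362792969), (127.73477172851562, 137.2423095703125), 0.650932252407074)
left [0.5752 0.1108 0.09  ] 0.48 std 0.0024
right [ 0.5764 -0.0259  0.09  ] 1.74 std 0.0043
back [0.6372 0.0427 0.09  ] -1.0 std 0.0014
front [0.5117 0.0412 0.09  ] -0.96 std 0.0023
blue [0.47802227 0.03735327 0.08193656] -0.6822333402631896
bar [0.47048624 0.04161141 0.05903965] [0.46690017 0.01262958 0.05316973] [0.47398855 0.06945602 0.06437232] 49
top 169 [ 0.7237 -0.0209  0.6898  0.5856  0.0415  0.153 ] [ 0.442 -0.053  0.101] [0.608 0.055 1.681]
7.9639041539137 0.045699886069348834
scene 152 [0.7246 0.0015 0.6891 0.5856 0.04   0.1384] [ 0.539 -0.064  0.107] [1.141 0.053 0.856]
-8.089839965274578 0.037606011284257876
roof sc 1986 ((576.3206176757812, 39.75773620605469), (132.2053985595703, 139.1839599609375), 1.2510994672775269) [0.5833958  0.03849086 0.0895558 ]
```

```bash
cat >> h.py <<'E'
def orient(yaw,t):
    "tool x at yaw (deg) rising by t deg; tool z forward-down; y = x-rotated"
    a,b=np.radians([yaw,t]);x=np.array([np.cos(a)*np.cos(b),np.sin(a)*np.cos(b),np.sin(b)])
    y=np.array([np.sin(a),-np.cos(a),0]);return np.column_stack([x,y,np.cross(x,y)])
def rel(st,targets):
    R0=R.from_rotvec(st["tcp_rot"]).as_matrix();p0=np.array(st["tool_pos"])
    print("t %.2f"%st["time_s"],"p",p0.round(4),"x",R0[:,0].round(3),"z",R0[:,2].round(3),"F",np.round(st["ft_force"],1),"gap %.4f"%st["finger_gap"],"q",np.round(st["joint_pos"],2))
    for p,Rt in targets:
        print(R.from_matrix(R0.T@Rt).as_rotvec(degrees=True).round(2).tolist(),(100*R0.T@(np.array(p)-p0)).round(2).tolist())
E
python3 - <<'E'
from bench import *
from h import *
rel(get_state(),[((.43,.041,.2),orient(1,25)),((.43,.041,.05),orient(1,25))])
E
```

```text
t 0.15 p [ 0.211  -0.5077  0.2308] x [0.923 0.384 0.   ] z [-0.     0.001 -1.   ] F [-0.4  0.9 -0. ] gap 0.0853 q [-1.33  0.26  0.02  1.33  0.    1.42]
[-4.76, 24.7, 21.2] [41.28, -42.27, 3.13]
[-4.76, 24.7, 21.2] [41.27, -42.25, 18.13]
```

Call:
apply_moves(rows=[[[-0.5,2.5,2.1,4,-4.2,0.3,0],[-1,5,4.2,8,-8.5,0.6,0],[-1.4,7.5,6.4,12.4,-12.7,0.9,0],[-1.9,10,8.5,16.5,-16.9,1.2,0],[-2.4,12.4,10.6,20.6,-21,1.5,0],[-2.9,15,12.7,24.8,-25.4,1.9,0],[-3.3,17.3,14.8,28.9,-29.6,2.2,0],[-3.8,19.8,17,33,-33.8,2.5,0],[-4.3,22.2,19,37,-38,2.8,0],[-4.76,24.7,21.2,41.28,-42.27,3.13,0],[-4.76,24.7,21.2,41.28,-42.27,3.13,0],[-4.76,24.7,21.2,41.28,-42.27,3.13,0]]], squeeze=40)

```text
time_s: 1.65
tool_pos: [0.4297, 0.0413, 0.1998]
tcp_rot: [-3.064, -0.031, -0.678]
ft_force: [0.2, 0.7, 0.3]
finger_gap: 0.0
```

Run:
```python
from bench import *
from h import *
rel(get_state(),[((.43,.041,.05),orient(1,25)),((.45,.0415,.05),orient(1,25)),((.49,.042,.05),orient(1,25))])
s=snapshot("wrist");cv2.imwrite("pics/w1.png",s["pixels"])
```

```text
t 1.65 p [0.4297 0.0413 0.1998] x [0.906 0.019 0.422] z [ 0.422  0.007 -0.907] F [0.2 0.7 0.3] gap 0.0000 q [-0.15 -0.21 -0.64  0.71  0.07  2.99]
[0.01, 0.04, 0.16] [-6.29, 0.01, 13.59]
[0.01, 0.04, 0.16] [-4.48, -0.0, 14.44]
[0.01, 0.04, 0.16] [-0.85, 0.03, 16.13]
```

View pics/w1.png

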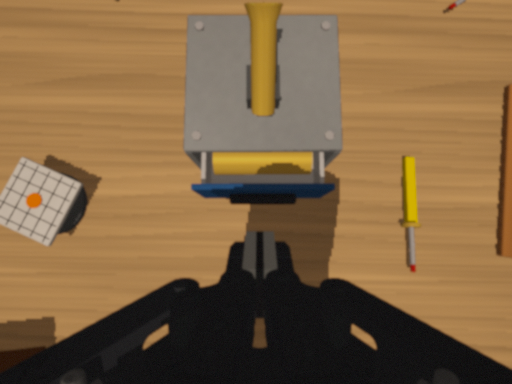

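Call:
apply_moves(rows=[[[0,0,0.1,-1.6,0,3.4,0],[0,0,0.1,-3.15,0,6.8,0],[0,0,0.1,-4.7,0,10.2,0],[0,0,0.1,-6.3,0,13.6,0],[0,0,0.1,-5.4,0,14.0,0],[0,0,0.1,-4.5,0,14.4,0],[0,0,0.1,-3.6,0,14.85,0],[0,0,0.1,-2.9,0,15.2,0],[0,0,0.1,-2.5,0,15.35,0],[0,0,0.1,-2.1,0,15.55,0],[0,0,0.1,-1.8,0,15.7,0],[0,0,0.1,-1.8,0,15.7,0]]])

```text
time_s: 3.2
tool_pos: [0.4802, 0.0417, 0.05]
tcp_rot: [-3.064, -0.025, -0.679]
ft_force: [-0.5, -0.0, 1.2]
finger_gap: 0.0002
```

Run:
```python
from bench import *
from h import *
rel(get_state(),[((.49,.042,.05),orient(1,25))])
s=snapshot("wrist");cv2.imwrite("pics/w2.png",s["pixels"])
s=snapshot("top");cv2.imwrite("pics/t2.png",cv2.resize(s["pixels"][140:230,180:280],None,fx=6,fy=6,interpolation=cv2.INTER_CUBIC))
```

```text
t 3.20 p [0.4802 0.0417 0.05  ] x [0.906 0.015 0.423] z [ 0.423  0.007 -0.906] F [-0.5 -0.   1.2] gap 0.0002 q [-0.12  0.07 -0.86  0.21  0.06  3.01]
[0.03, -0.0, -0.06] [0.89, -0.01, 0.42]
```

View pics/w2.png

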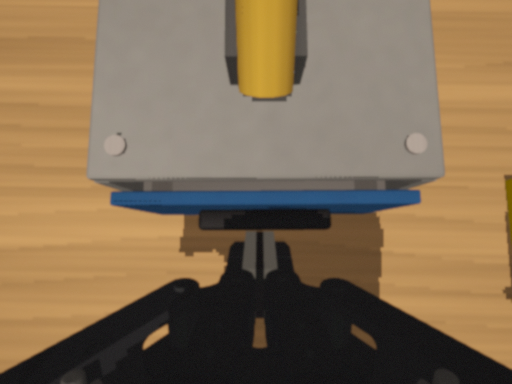

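The drawer front sits just below the roof edge (row 190–200) and is still slightly open. I'll push further in small steps.

Call:
apply_moves(rows=[[[0,0,0,0.27,0,0.13,0],[0,0,0,0.54,0,0.25,0],[0,0,0,0.72,0,0.34,0],[0,0,0,0.9,0,0.42,0]]])

```text
time_s: 3.8
tool_pos: [0.4865, 0.0419, 0.0486]
tcp_rot: [-3.066, -0.024, -0.67]
ft_force: [-27.0, -1.3, 17.4]
finger_gap: 0.0002
```

Run:
```python
from bench import *
from h import *
rel(get_state(),[((.495,.042,.05),orient(1,25))])
s=snapshot("wrist");cv2.imwrite("pics/w3.png",s["pixels"])
```

```text
t 3.80 p [0.4865 0.0419 0.0486] x [0.909 0.014 0.417] z [ 0.417  0.006 -0.909] F [-27.   -1.3  17.4] gap 0.0002 q [-0.12  0.09 -0.84  0.22  0.06  3.02]
[0.06, 0.35, -0.09] [0.83, 0.0, 0.22]
```

View pics/w3.png

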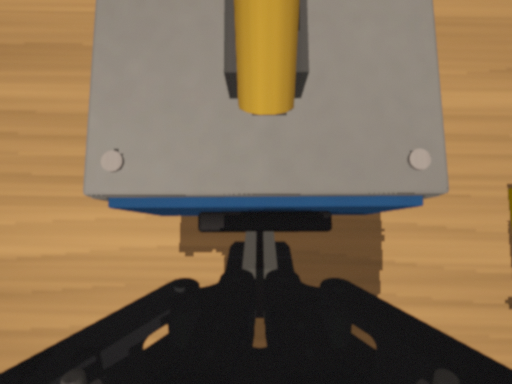

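Call:
apply_moves(rows=[[[0,0,0,0,0,0,0],[0,0,0,-1.8,0,-0.8,0],[0,0,0,-3.6,0,-1.7,0],[0,-6,0,-2,0,-5.2,30],[0,-12,0,0,0,-9.7,60],[0,-18,0,2,0,-14,60],[0,-25,0,4.8,0,-19.8,60],[0,-25,0,4.8,0,-19.8,60]]])

```text
time_s: 4.85
tool_pos: [0.4521, 0.0408, 0.2533]
tcp_rot: [3.141, 0.025, 0.006]
ft_force: [0.6, 0.0, -0.3]
finger_gap: 0.0513
```

Run:
```python
from bench import *
from h import *
rel(get_state(),[((.48,-.1,.25),orient(90,0)),((.546,-.266,.2),orient(172.4,0))])
s=snapshot("top");cv2.imwrite("pics/t2.png",cv2.resize(s["pixels"][140:230,180:280],None,fx=6,fy=6,interpolation=cv2.INTER_CUBIC))
```

```text
t 4.85 p [0.4521 0.0408 0.2533] x [1.    0.016 0.004] z [ 0.004 -0.001 -1.   ] F [ 0.6  0.  -0.3] gap 0.0513 q [-0.09  0.09 -0.14  1.34 -0.    3.03]
[0.22, -0.15, -89.09] [2.56, 14.13, 0.35]
[0.35, 0.04, -171.49] [8.88, 30.83, 5.39]
```

View pics/t2.png

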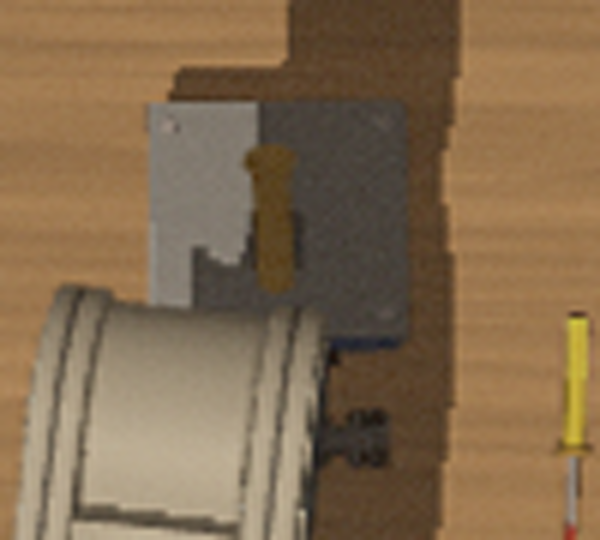

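```bash
cat >> h.py <<'E'
def wcam(st,s):
    "returns world-from-camera 4x4"
    T=np.eye(4);T[:3,:3]=R.from_rotvec(st["tcp_rot"]).as_matrix();T[:3,3]=st["tool_pos"];return T@s["T_tool_cam"]
def wcloud(st,s):
    d=s["depth"].astype(float);K=s["K"];v,u=np.mgrid[:d.shape[0],:d.shape[1]]
    c=np.stack([(u-K[0,2])/K[0,0]*d,(v-K[1,2])/K[1,1]*d,d],-1);T=wcam(st,s);return c@T[:3,:3].T+T[:3,3]
def wray(st,s,u,v,z):
    K=s["K"];T=wcam(st,s);d=T[:3,:3]@np.array([(u-K[0,2])/K[0,0],(v-K[1,2])/K[1,1],1]);o=T[:3,3];return o+d*(z-o[2])/d[2]
E
python3 - <<'E'
from bench import *
from h import *
st=get_state();s=snapshot("wrist");im=s["pixels"];cv2.imwrite("pics/w4.png",im)
np.savez("w4.npz",**s,**{k:st[k] for k in("tcp_rot","tool_pos")})
P=wcloud(st,s);hsv=cv2.cvtColor(im,cv2.COLOR_BGR2HSV)
g=(abs(P[...,2]-.09)<.005)&(hsv[...,1]<70)&(abs(P[...,0]-.57)<.09)&(abs(P[...,1]-.04)<.1)
n,l,sta,c=cv2.connectedComponentsWithStats(g.astype(np.uint8));i=1+np.argmax(sta[1:,4]);g=l==i
q=P[g];print(len(q),np.median(q[:,2]),cv2.minAreaRect((q[:,:2]*1000).astype(np.float32)))
t=(cv2.inRange(hsv,(15,90,30),(34,255,255))>0)&(P[...,2]>.1)&(P[...,2]<.2)&(abs(P[...,0]-.57)<.09)&(abs(P[...,1]-.04)<.04)
q=P[t];print(len(q),q.min(0),q.max(0));e=np.polyfit(q[:,0],q[:,1],1);print(np.degrees(np.arctan(e[0])),np.polyval(e,[.56,.6]))
for x in np.arange(.53,.63,.01):
    r=q[abs(q[:,0]-x)<.005]
    if len(r)>5: print(round(x,3),len(r),r[:,1].min().round(4),r[:,1].max().round(4),((r[:,1].min()+r[:,1].max())/2).round(4),r[:,2].max().round(4))
E
```

```text
14797 0.09047798483179637 ((555.49072265625, 40.692665100097656), (92.27056884765625, 139.14450073242188), 0.9697003364562988)
2113 [0.53372046 0.02988927 0.10360772] [0.58719777 0.05179419 0.15514079]
0.6879303412693437 [0.0408065  0.04128679]
0.53 21 0.0355 0.0456 0.0405 0.1121
0.54 287 0.0304 0.0501 0.0403 0.1218
0.55 363 0.0301 0.0508 0.0405 0.129
0.56 406 0.0302 0.0509 0.0406 0.1378
0.57 461 0.0299 0.0518 0.0408 0.1465
0.58 506 0.03 0.0518 0.0409 0.1551
0.59 69 0.0319 0.05 0.041 0.1547
```

View pics/w4.png

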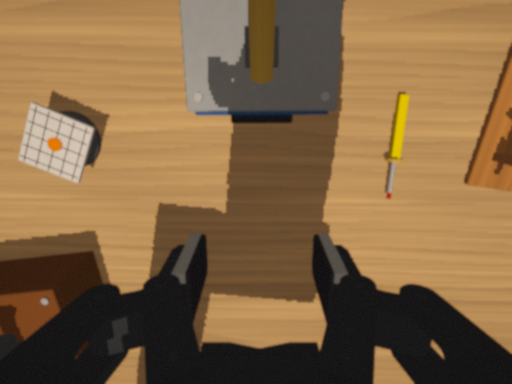

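Call:
apply_moves(rows=[[[0,0,-10,0.7,2,0,60],[0,0,-20,1.3,5,0,60],[0,0,-30,2,8,0.5,60],[0,0,-40,2.6,11,1,60],[0,0,-50,3.3,14,1.5,60],[0,0,-60,4,17,1.5,60],[0,0,-70,5,20,1.5,60],[0,0,-80,6,23,1.5,60],[0,0,-90,7,26,2,60],[0,0,-100,8,28,2,60],[0,0,-110,8.9,30.8,2.5,60],[0,0,-110,8.9,30.8,2.5,60]]])

```text
time_s: 6.45
tool_pos: [0.5429, -0.2663, 0.2223]
tcp_rot: [-1.781, -2.585, 0.0]
ft_force: [-0.6, -0.3, -0.2]
finger_gap: 0.051
```

Call:
apply_moves(rows=[[[0,0,-10,0,0,0,60],[0,0,-20,0,0,0,60],[0,0,-30,0,0,0,60],[0,0,-40,0,0,0,60],[0,0,-50,0,0,0,60],[0,0,-61.5,0,0,0,60],[0,0,-61.5,0,0,0,60],[0,0,-61.5,0,0,0,60]]])

```text
time_s: 7.45
tool_pos: [0.5433, -0.2648, 0.2246]
tcp_rot: [-0.215, -3.134, -0.0]
ft_force: [0.3, -1.2, 0.2]
finger_gap: 0.0508
```

Run:
```python
from bench import *
from h import *
st=get_state();rel(st,[((.546,-.266,.041),orient(172.4,0))]);s=snapshot("wrist");im=s["pixels"];cv2.imwrite("pics/w5.png",im)
P=wcloud(st,s);hsv=cv2.cvtColor(im,cv2.COLOR_BGR2HSV)
k=(cv2.inRange(hsv,(22,120,60),(34,255,255))>0)&(P[...,2]>.055)&(P[...,2]<.075)&(abs(P[...,1]+.265)<.05)
n,l,sta,c=cv2.connectedComponentsWithStats(k.astype(np.uint8));i=1+np.argmax(sta[1:,4]);k=l==i
q=P[k];print(len(q),np.median(q[:,2]),cv2.minAreaRect((q[:,:2]*1000).astype(np.float32)))
r=(((hsv[...,0]<8)|(hsv[...,0]>172))&(hsv[...,1]>150))&(P[...,2]>.05)&(P[...,2]<.08)&(abs(P[...,1]+.25)<.03);q=P[r];print("red",len(q),q.mean(0) if len(q) else 0)
```

```text
t 7.45 p [ 0.5433 -0.2648  0.2246] x [-0.991  0.137  0.   ] z [-0.  0. -1.] F [ 0.3 -1.2  0.2] gap 0.0508 q [-0.59  0.35  0.14  1.36 -0.   -0.46]
[0.0, -0.01, -0.25] [-0.28, -0.08, 18.36]
1742 0.06842469735459916 ((545.824462890625, -267.5135498046875), (15.889616966247559, 110.41592407226562), 82.48468780517578)
red 103 [ 0.42322721 -0.25155349  0.0635882 ]
```

View pics/w5.png

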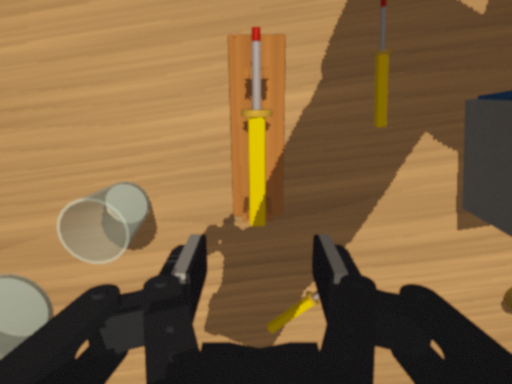

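Call:
apply_moves(rows=[[[0,0,-0.2,-0.28,-0.23,5,60],[0,0,-0.2,-0.28,-0.23,9,60],[0,0,-0.2,-0.28,-0.23,13,60],[0,0,-0.2,-0.28,-0.23,16,60],[0,0,-0.2,-0.28,-0.23,18.3,60],[0,0,-0.2,-0.28,-0.23,18.3,60],[0,0,-0.2,-0.28,-0.23,18.3,0],[0,0,-0.2,-0.28,-0.23,18.3,0],[0,0,-0.2,-0.28,-0.23,18.3,0],[0,0,-0.2,-0.28,-0.23,18.3,0],[0,0,-0.2,-0.28,-0.23,18.3,0],[0,0,-0.2,-0.28,-0.23,18.3,0]]], squeeze=80)

```text
time_s: 9.0
tool_pos: [0.5469, -0.2686, 0.0433]
tcp_rot: [0.203, 3.133, -0.002]
ft_force: [-0.8, -0.5, 6.5]
finger_gap: 0.0144
```

Call:
apply_moves(rows=[[[0,0,0,0,0,-1,0],[0,0,0,0,0,-3,0],[0,0,0,0,0,-6,0],[0,0,0,0,0,-10,0],[0,0,0,0,0,-15,0],[0,0,0,0,0,-20,0],[0,0,0,0,0,-20,0],[0,0,0,0,0,-20,0]]])

```text
time_s: 10.0
tool_pos: [0.546, -0.2678, 0.2417]
tcp_rot: [-0.202, -3.135, 0.0]
ft_force: [0.3, 0.6, -2.1]
finger_gap: 0.0144
```

Run:
```python
from bench import *
from h import *
st=get_state();
m=np.array([.6004,.0413,.153]);a=np.radians(.9);z=np.array([np.cos(a)*.766,np.sin(a)*.766,.6428])
O=orient(180.9,-40);print(O.round(3))
T=[]
for d in(.11,.09,.07,.0):
    g=m+z*(.061+d);T.append((g+.019*O[:,2],O));print(d,g.round(4),T[-1][0].round(4))
rel(st,T)
s=snapshot("wrist");im=s["pixels"];cv2.imwrite("pics/w6.png",im);np.savez("w6.npz",**s)
d=s["depth"];hsv=cv2.cvtColor(im,cv2.COLOR_BGR2HSV)
K=s["K"];v,u=np.mgrid[:384,:512];c=np.stack([(u-K[0,2])/K[0,0]*d,(v-K[1,2])/K[1,1]*d,d],-1)@s["T_tool_cam"][:3,:3].T+s["T_tool_cam"][:3,3]
near=(abs(c[...,1])<.02)&(c[...,2]<.0)&(c[...,2]>-.06)
for n,lo,hi in(("yel",(22,120,60),(34,255,255)),("red",(0,150,60),(8,255,255)),("steel",(0,0,60),(180,60,255))):
    q=c[near&(cv2.inRange(hsv,lo,hi)>0)&(c[...,0]>.0)]
    if len(q): print(n,len(q),q.min(0).round(4),q.max(0).round(4),q.mean(0).round(4))
```

```text
[[-0.766 -0.016  0.643]
 [-0.012  1.     0.01 ]
 [-0.643  0.    -0.766]]
0.11 [0.7314 0.0434 0.2629] [0.7436 0.0435 0.2484]
0.09 [0.7161 0.0431 0.2501] [0.7283 0.0433 0.2355]
0.07 [0.7007 0.0429 0.2372] [0.7129 0.0431 0.2227]
0.0 [0.6471 0.042  0.1922] [0.6593 0.0422 0.1777]
t 10.00 p [ 0.546  -0.2678  0.2417] x [-0.992  0.129  0.   ] z [-0. -0. -1.] F [ 0.3  0.6 -2.1] gap 0.0144 q [-0.59  0.36  0.19  1.4  -0.   -0.47]
[-2.9, -39.93, -7.95] [-15.59, 33.42, -0.67]
[-2.9, -39.93, -7.95] [-14.08, 33.2, 0.62]
[-2.9, -39.93, -7.95] [-12.56, 32.98, 1.91]
[-2.9, -39.93, -7.95] [-7.26, 32.21, 6.41]
yel 5075 [ 0.     -0.0091 -0.0338] [ 0.0607  0.0085 -0.0028] [ 0.0289  0.0002 -0.0249]
steel 3352 [ 0.0053 -0.015  -0.0438] [ 0.1035  0.0142 -0.0028] [ 0.062   0.0001 -0.0218]
```

View pics/w6.png

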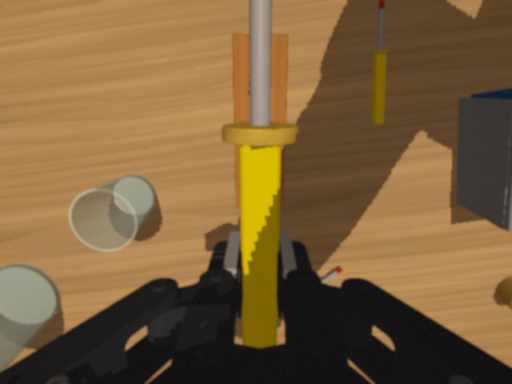

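Run:
```python
from h import *
s=load("w6.npz");im=s["pixels"];d=s["depth"];hsv=cv2.cvtColor(im,cv2.COLOR_BGR2HSV);K=s["K"];v,u=np.mgrid[:384,:512]
c=np.stack([(u-K[0,2])/K[0,0]*d,(v-K[1,2])/K[1,1]*d,d],-1)@s["T_tool_cam"][:3,:3].T+s["T_tool_cam"][:3,3]
near=(abs(c[...,1])<.016)&(c[...,2]<.01)&(c[...,2]>-.06)&(c[...,0]>-.05)&(v<340)
for x in np.arange(-.04,.125,.01):
    q=c[near&(abs(c[...,0]-x)<.005)]
    if len(q)>5:
        h=q[q[:,2]<np.percentile(q[:,2],10)+.002]
        print(x.round(3),len(q),"y",((q[:,1].min()+q[:,1].max())/2).round(4),"w",np.ptp(q[:,1]).round(4),"ztop",np.percentile(q[:,2],5).round(4),"y of top",h[:,1].mean().round(4))
y=near&(cv2.inRange(hsv,(22,120,60),(34,255,255))>0)
q=c[y&(abs(c[...,1])<.006)];e=np.polyfit(q[:,0],q[:,2],1);print(np.degrees(np.arctan(e[0])),np.polyval(e,[-.03,0,.05]))
for vv in range(108,155,3):print(vv,d[vv,260].round(4),c[vv,260].round(4),im[vv,260])
```

```text
-0.03 594 y 0.0002 w 0.016 ztop -0.0258 y of top 0.0002
-0.02 682 y 0.0003 w 0.0157 ztop -0.0258 y of top 0.0001
-0.01 1023 y 0.0003 w 0.0199 ztop -0.0488 y of top 0.0004
0.0 1201 y 0.0002 w 0.0197 ztop -0.0467 y of top 0.0
0.01 3766 y -0.0 w 0.032 ztop -0.0569 y of top -0.0002
0.02 886 y 0.0003 w 0.016 ztop -0.0259 y of top 0.0003
0.03 950 y 0.0002 w 0.0157 ztop -0.0259 y of top 0.0003
0.04 1015 y 0.0004 w 0.0158 ztop -0.026 y of top 0.0004
0.05 997 y -0.0018 w 0.0241 ztop -0.026 y of top 0.0002
0.06 1822 y 0.0004 w 0.0293 ztop -0.032 y of top 0.0004
0.07 585 y 0.0004 w 0.0076 ztop -0.0218 y of top 0.0004
0.08 611 y 0.0004 w 0.0075 ztop -0.0218 y of top 0.0004
0.09 685 y 0.0006 w 0.0077 ztop -0.0216 y of top 0.0003
0.1 605 y 0.0004 w 0.0079 ztop -0.0217 y of top 0.0005
-0.1548706109794347 [-0.02492243 -0.02500352 -0.02513867]
108 0.1176 [ 0.0674  0.0004 -0.0218] [147 158 172]
111 0.1184 [ 0.0663  0.0004 -0.0213] [146 157 171]
114 0.1185 [ 0.0653  0.0004 -0.0216] [146 158 171]
117 0.1202 [ 0.0641  0.0004 -0.0202] [145 156 170]
120 0.1205 [ 0.063   0.0004 -0.0202] [144 156 170]
123 0.1193 [ 0.062   0.0004 -0.0217] [143 155 169]
126 0.1204 [ 0.0608  0.0004 -0.021 ] [ 86 121 147]
129 0.111 [ 0.0608  0.0004 -0.0308] [ 51 143 181]
132 0.1105 [ 0.0599  0.0004 -0.0316] [ 54 163 206]
135 0.1112 [ 0.0588  0.0004 -0.0312] [ 55 159 202]
138 0.1098 [ 0.058   0.0004 -0.0329] [ 55 157 199]
141 0.1109 [ 0.0568  0.0004 -0.0321] [ 51 153 196]
144 0.1116 [ 0.0557  0.0004 -0.0317] [ 46 145 186]
147 0.1185 [ 0.0536  0.0004 -0.0252] [  0 126 155]
150 0.1183 [ 0.0525  0.0004 -0.0257] [  0 186 216]
153 0.1187 [ 0.0514  0.0004 -0.0256] [  0 187 217]
```

```bash
cat >> h.py <<'E'
M=np.array([.6004,.0413,.153]);_a=np.radians(.9);Z=np.array([np.cos(_a)*.766,np.sin(_a)*.766,.6428]);O=orient(180.9,-40)
def tcp(d,m=M): return m+Z*(.061+d)+O@np.array([0,-.0003,.0176])
E
python3 - <<'E'
from bench import *
from h import *
rel(get_state(),[(tcp(d),O) for d in(.11,.08,0)])
E
```

```text
t 10.05 p [ 0.5457 -0.2677  0.241 ] x [-0.992  0.129  0.001] z [-0.001  0.001 -1.   ] F [-0.3 -0.4 -1.8] gap 0.0146 q [-0.59  0.36  0.19  1.4  -0.   -0.47]
[-2.86, -40.0, -7.97] [-15.53, 33.37, -0.85]
[-2.86, -40.0, -7.97] [-13.26, 33.04, 1.08]
[-2.86, -40.0, -7.97] [-7.2, 32.16, 6.23]
```

Call:
apply_moves(rows=[[[0,0,0,-1,1,-2,0],[0,0,0,-4,4,-5,0],[-0.4,-5,-1,-7,7,-6,0],[-0.7,-10,-2,-10,10.5,-6,0],[-1.1,-15,-3,-12,14,-6,0],[-1.4,-20,-4,-13.5,18,-6,0],[-1.8,-25,-5,-14.5,22,-5,0],[-2.1,-30,-6,-15,26,-4,0],[-2.5,-35,-7,-15.5,30,-2.5,0],[-2.86,-40,-7.97,-15.5,33.4,-0.9,0],[-2.86,-40,-7.97,-15.5,33.4,-0.9,0],[-2.86,-40,-7.97,-15.5,33.4,-0.9,0]]])

```text
time_s: 11.55
tool_pos: [0.7428, 0.0431, 0.2503]
tcp_rot: [-0.02, 2.444, 0.006]
ft_force: [-0.7, -0.2, -1.3]
finger_gap: 0.0145
```

Run:
```python
from bench import *
from h import *
st=get_state();rel(st,[(tcp(d),O) for d in(.11,.07,0)])
s=snapshot("wrist");cv2.imwrite("pics/w7.png",s["pixels"]);np.savez("w7.npz",**s,**{k:st[k] for k in("tcp_rot","tool_pos")})
s=snapshot("scene");cv2.imwrite("pics/s7.png",cv2.resize(s["pixels"][130:290,200:400],None,fx=4,fy=3.6,interpolation=cv2.INTER_CUBIC))
```

```text
t 11.55 p [0.7428 0.0431 0.2503] x [-0.766 -0.013 -0.643] z [ 0.642  0.009 -0.766] F [-0.7 -0.2 -1.3] gap 0.0145 q [-0.08  0.19 -0.26  0.42  0.06 -0.07]
[-0.04, -0.02, 0.05] [0.06, 0.01, 0.06]
[-0.04, -0.02, 0.05] [4.06, 0.02, 0.06]
[-0.04, -0.02, 0.05] [11.06, 0.02, 0.07]
```

View pics/w7.png

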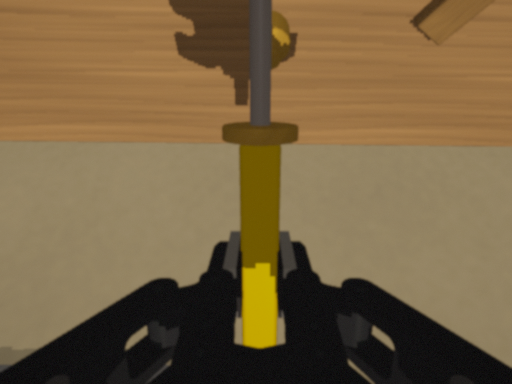

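View pics/s7.png

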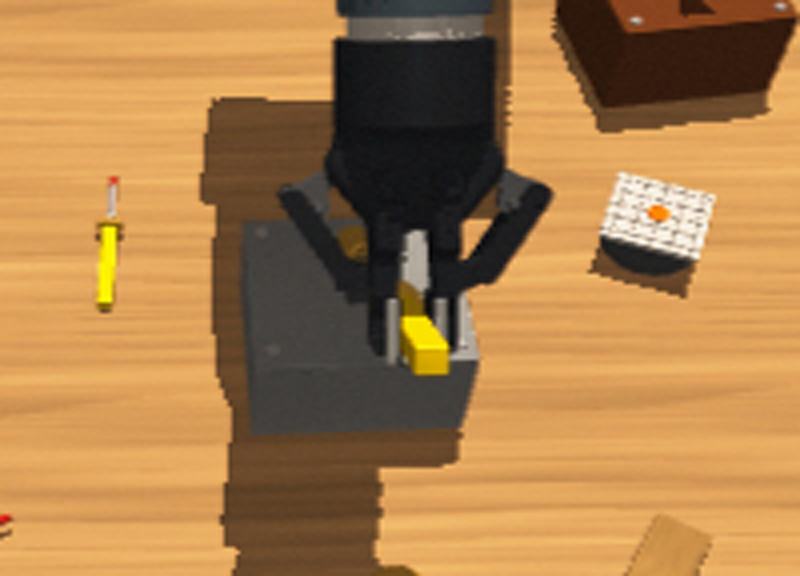

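The tip is hidden from both views, but the flare leaves about 7 mm of play each way. I'll insert gradually and watch the force.

Call:
apply_moves(rows=[[[0,0,0,1,0,0.06,0],[0,0,0,2.5,0,0.06,0],[0,0,0,4,0,0.06,0],[0,0,0,5,0,0.06,0],[0,0,0,5.7,0,0.06,0],[0,0,0,5.7,0,0.06,0]]])

```text
time_s: 12.4
tool_pos: [0.6994, 0.0424, 0.2136]
tcp_rot: [-0.02, 2.442, 0.006]
ft_force: [0.2, -0.3, -0.6]
finger_gap: 0.0145
```

Run:
```python
from bench import *
from h import *
st=get_state();rel(st,[(tcp(d),O) for d in(.05,.02,0)]);print(st["wrist_torque"])
s=snapshot("scene");cv2.imwrite("pics/s8.png",cv2.resize(s["pixels"][130:290,200:400],None,fx=4,fy=3.6,interpolation=cv2.INTER_CUBIC))
s=snapshot("wrist");cv2.imwrite("pics/w8.png",s["pixels"])
```

```text
t 12.40 p [0.6994 0.0424 0.2136] x [-0.765 -0.013 -0.644] z [ 0.644  0.009 -0.765] F [ 0.2 -0.3 -0.6] gap 0.0145 q [-0.09  0.15 -0.42  0.31  0.07 -0.08]
[-0.05, 0.06, 0.03] [0.38, 0.02, 0.04]
[-0.05, 0.06, 0.03] [3.38, 0.02, 0.03]
[-0.05, 0.06, 0.03] [5.38, 0.02, 0.03]
[0.03081609 0.76355098 0.03093341]
```

View pics/w8.png

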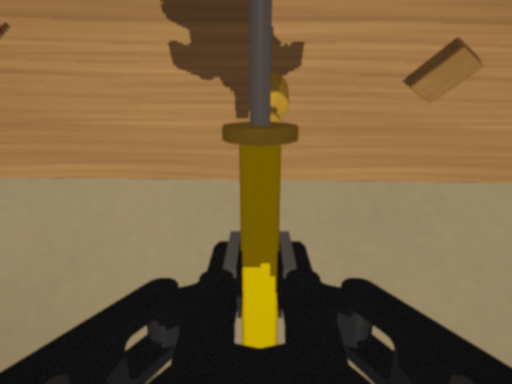

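View pics/s8.png

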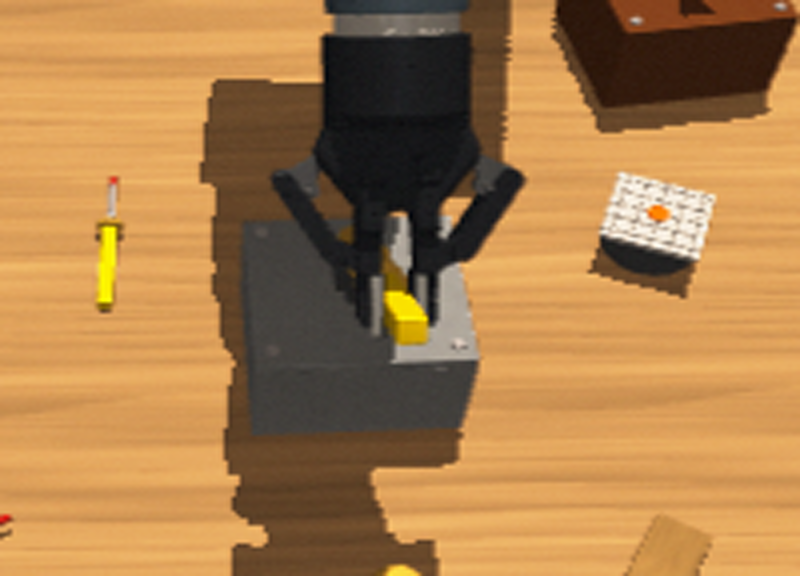

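Call:
apply_moves(rows=[[[0,0,0,0.6,0,0,0],[0,0,0,1.2,0,0,0],[0,0,0,1.8,0,0,0],[0,0,0,2.4,0,0,0],[0,0,0,2.4,0,0,0]]])

```text
time_s: 13.12
tool_pos: [0.6807, 0.0423, 0.1978]
tcp_rot: [-0.02, 2.443, 0.006]
ft_force: [0.2, -0.2, -0.7]
finger_gap: 0.0149
```

Run:
```python
from bench import *
from h import *
st=get_state();rel(st,[(tcp(d),O) for d in(.01,0)]);print(st["wrist_torque"])
```

```text
t 13.12 p [0.6807 0.0423 0.1978] x [-0.766 -0.013 -0.643] z [ 0.643  0.01  -0.766] F [ 0.2 -0.2 -0.7] gap 0.0149 q [-0.09  0.13 -0.48  0.26  0.07 -0.08]
[-0.03, 0.03, 0.04] [1.93, 0.0, 0.02]
[-0.03, 0.03, 0.04] [2.93, 0.0, 0.02]
[-2.28279839e-02  7.79853106e-01 -1.17204220e-04]
```

Call:
apply_moves(rows=[[[0,0,0,0.6,0,0,0],[0,0,0,1.2,0,0,0],[0,0,0,1.8,0,0,0],[0,0,0,2.2,0,0,0],[0,0,0,2.5,0,0,0],[0,0,0,2.5,0,0,0]]])

```text
time_s: 13.88
tool_pos: [0.662, 0.0419, 0.182]
tcp_rot: [-0.02, 2.442, 0.006]
ft_force: [0.4, -0.4, -0.3]
finger_gap: 0.0146
```

Run:
```python
from bench import *
from h import *
st=get_state();rel(st,[(tcp(d),O) for d in(.0,-.003)]);print(st["wrist_torque"])
```

```text
t 13.88 p [0.662  0.0419 0.182 ] x [-0.765 -0.013 -0.644] z [ 0.644  0.009 -0.765] F [ 0.4 -0.4 -0.3] gap 0.0146 q [-0.09  0.12 -0.55  0.21  0.07 -0.09]
[-0.04, 0.07, 0.04] [0.49, 0.01, 0.02]
[-0.04, 0.07, 0.04] [0.79, 0.01, 0.02]
[ 0.06188998  0.73266592 -0.02157469]
```

Now the last few mm, in steps of 1–2 mm until the collar makes contact.

Call:
apply_moves(rows=[[[0,0,0,0.2,0,0,0],[0,0,0,0.35,0,0,0],[0,0,0,0.5,0,0,0],[0,0,0,0.6,0,0,0],[0,0,0,0.6,0,0,0]]])

```text
time_s: 14.5
tool_pos: [0.6588, 0.0419, 0.1798]
tcp_rot: [-0.02, 2.439, 0.006]
ft_force: [5.0, 1.1, 2.0]
finger_gap: 0.0145
```

Call:
apply_moves(rows=[[[0,0,0,0.1,0,0,0],[0,0,0,0.2,0,0,0],[0,0,0,0.2,0,0,0],[0,0,0,0.2,0,0,0]]])

```text
time_s: 15.0
tool_pos: [0.6586, 0.0418, 0.1801]
tcp_rot: [-0.021, 2.435, 0.006]
ft_force: [10.5, 1.8, 3.7]
finger_gap: 0.0146
```

Run:
```python
from bench import *
from h import *
st=get_state();rel(st,[(tcp(d),O) for d in(.0,.1,.12)]);print(st["wrist_torque"])
s=snapshot("scene");cv2.imwrite("pics/s9.png",cv2.resize(s["pixels"][150:250,240:340],None,fx=6,fy=6,interpolation=cv2.INTER_CUBIC))
s=snapshot("wrist");cv2.imwrite("pics/w9.png",s["pixels"]);np.savez("w9.npz",**s)
d=s["depth"];K=s["K"]
v,u=np.mgrid[:384,:512];c=np.stack([(u-K[0,2])/K[0,0]*d,(v-K[1,2])/K[1,1]*d,d],-1)@s["T_tool_cam"][:3,:3].T+s["T_tool_cam"][:3,3]
for vv in range(90,160,3):print(vv,c[vv,260].round(4),s["pixels"][vv,260])
```

```text
t 15.00 p [0.6586 0.0418 0.1801] x [-0.761 -0.013 -0.649] z [ 0.649  0.01  -0.761] F [10.5  1.8  3.7] gap 0.0146 q [-0.1   0.11 -0.56  0.19  0.07 -0.09]
[-0.02, 0.46, 0.07] [0.1, 0.01, 0.09]
[-0.02, 0.46, 0.07] [-9.9, -0.0, 0.17]
[-0.02, 0.46, 0.07] [-11.9, -0.01, 0.18]
[ 0.2379402  -1.38771702  0.11506813]
90 [ 0.0738  0.0003 -0.0269] [25 71 98]
93 [ 0.0728  0.0003 -0.0265] [22 71 96]
96 [ 0.0718  0.0003 -0.0275] [23 71 97]
99 [ 0.0708  0.0003 -0.0288] [26 72 98]
102 [ 0.0698  0.0003 -0.0276] [21 70 96]
105 [ 0.0689  0.0003 -0.0292] [25 72 98]
108 [ 0.0678  0.0003 -0.0287] [24 71 98]
111 [ 0.0668  0.0003 -0.0288] [24 72 98]
114 [ 0.0659  0.0003 -0.0299] [24 74 99]
117 [ 0.065   0.0003 -0.0314] [20 72 98]
120 [ 0.0639  0.0003 -0.0299] [25 72 99]
123 [ 0.0629  0.0003 -0.0301] [24 72 98]
126 [ 0.0618  0.0003 -0.0302] [23 72 98]
129 [ 0.0609  0.0003 -0.0313] [ 27  73 100]
132 [ 0.0599  0.0003 -0.0309] [ 24  76 104]
135 [ 0.0588  0.0003 -0.031 ] [ 26  74 102]
138 [ 0.0579  0.0003 -0.0315] [ 27  75 101]
141 [ 0.0568  0.0003 -0.031 ] [ 27  75 102]
144 [ 0.0558  0.0003 -0.0316] [ 21  75 101]
147 [ 0.0534  0.0003 -0.0238] [  0  91 116]
150 [ 0.0522  0.0003 -0.0236] [  2  95 120]
153 [ 0.0512  0.0003 -0.0243] [  0  93 118]
156 [ 0.0501  0.0003 -0.0244] [  0  93 118]
159 [ 0.0489  0.0003 -0.024 ] [  0  94 118]
```

View pics/w9.png

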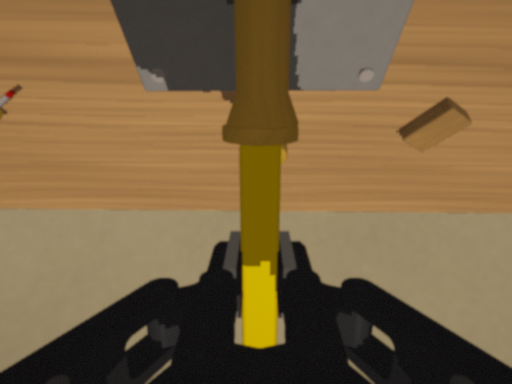

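View pics/s9.png

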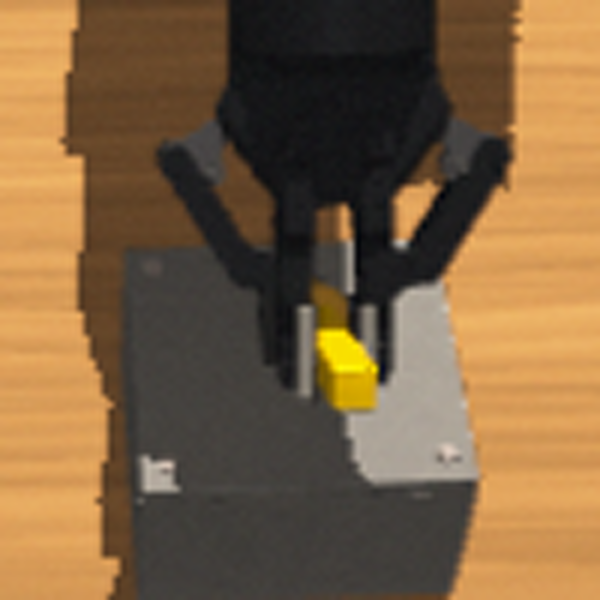

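The collar is flush against the flare at row ~130, with no gap, and the force rises firmly. I'll withdraw.

Call:
apply_moves(rows=[[[0,0,0,0,0,0,0],[0,0,0,-0.4,0,0,0],[0,0,0,-1.5,0,0,0],[0,0,0,-3,0,0,0],[0,0,0,-4.5,0,0,0],[0,0,0,-6,0,0,0],[0,0,0,-7.5,0,0,0],[0,0,0,-9,0,0,0],[0,0,0,-10.5,0,0,0],[0,0,0,-11,0,0,0],[0,0,0,-11,0,0,0],[0,0,0,-11,0,0,0]]])

```text
time_s: 16.6
tool_pos: [0.7396, 0.0432, 0.2471]
tcp_rot: [-0.02, 2.443, 0.006]
ft_force: [0.1, 0.1, -1.2]
finger_gap: 0.0145
```

Run:
```python
from bench import *
from h import *
st=get_state()
s=snapshot("wrist");cv2.imwrite("pics/w10.png",s["pixels"])
d=s["depth"];K=s["K"];hsv=cv2.cvtColor(s["pixels"],cv2.COLOR_BGR2HSV)
v,u=np.mgrid[:384,:512];c=np.stack([(u-K[0,2])/K[0,0]*d,(v-K[1,2])/K[1,1]*d,d],-1)@s["T_tool_cam"][:3,:3].T+s["T_tool_cam"][:3,3]
n=(abs(c[...,1])<.003)&(c[...,2]>-.05)&(c[...,2]<.0)
for a,b in((.018,.05),(.066,.105)):
    q=c[n&(c[...,0]>a)&(c[...,0]<b)];e=np.polyfit(q[:,0],q[:,2],1);print(a,len(q),np.degrees(np.arctan(e[0])).round(2),np.polyval(e,[0,.061,.131]).round(4))
for vv in range(114,150,4):print(vv,c[vv,260].round(4))
t=snapshot("top");P=cloud(t);hsv=cv2.cvtColor(t["pixels"],cv2.COLOR_BGR2HSV)
k=np.zeros((384,512),bool);k[190:225,140:180]=1;k&=cv2.inRange(hsv,(3,100,130),(20,255,255))>0
vs,us=np.where(k);print("spot",len(us),ray(t,us.mean(),vs.mean(),.036),P[k].mean(0))
sc=snapshot("scene");hsv=cv2.cvtColor(sc["pixels"],cv2.COLOR_BGR2HSV);k=np.zeros((384,512),bool);k[175:210,345:385]=1;k&=cv2.inRange(hsv,(3,120,130),(16,255,255))>0
vs,us=np.where(k);print("spot sc",len(us),us.mean(),vs.mean(),ray(sc,us.mean(),vs.mean(),.036))
w=load("w4.npz");hsv=cv2.cvtColor(w["pixels"],cv2.COLOR_BGR2HSV);k=np.zeros((384,512),bool);k[125:165,30:80]=1;k&=cv2.inRange(hsv,(3,120,130),(16,255,255))>0
vs,us=np.where(k);print("spot w4",len(us),us.mean(),vs.mean(),wray(w,w,us.mean(),vs.mean(),.036))
rel(st,[])
```

```text
0.018 1173 -0.07 [-0.0243 -0.0244 -0.0245]
0.066 1863 0.05 [-0.02   -0.0199 -0.0199]
114 [ 0.0652  0.0003 -0.0197]
118 [ 0.0637  0.0003 -0.0197]
122 [ 0.0623  0.0003 -0.0209]
126 [ 0.0608  0.0003 -0.0206]
130 [ 0.0606  0.0003 -0.0316]
134 [ 0.0592  0.0003 -0.0315]
138 [ 0.0578  0.0003 -0.0313]
142 [ 0.0565  0.0003 -0.0315]
146 [ 0.0539  0.0003 -0.0242]
spot 859 [0.47315303 0.26576112 0.036     ] [0.47369798 0.27169874 0.00565403]
spot sc 490 366.14285714285717 189.90204081632652 [0.4718248 0.2749399 0.036    ]
spot w4 151 54.24503311258278 143.96026490066225 [0.4665559  0.27196618 0.036     ]
t 16.60 p [0.7396 0.0432 0.2471] x [-0.766 -0.013 -0.643] z [ 0.643  0.01  -0.766] F [ 0.1  0.1 -1.2] gap 0.0145 q [-0.08  0.19 -0.27  0.41  0.06 -0.07]
```

View pics/w10.png

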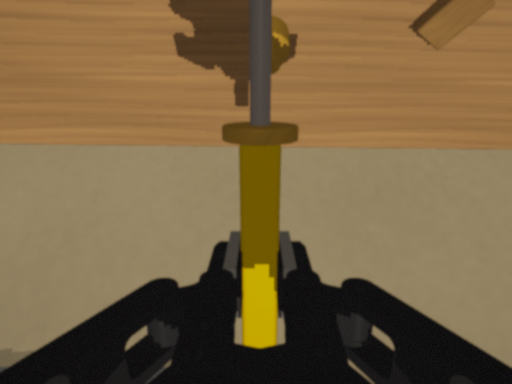

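Run:
```python
from bench import *
from h import *
rel(get_state(),[((.70,.1,.28),orient(180,-20)),((.597,.273,.2),orient(180,0)),((.597,.273,.052),orient(180,0))])
```

```text
t 16.75 p [0.7398 0.0432 0.2475] x [-0.765 -0.013 -0.643] z [ 0.643  0.01  -0.766] F [ 0.1 -0.1 -1.1] gap 0.0147 q [-0.08  0.19 -0.27  0.41  0.06 -0.07]
[0.41, 20.05, 0.82] [0.88, 5.74, -4.99]
[0.27, 40.04, 0.89] [13.69, 23.21, -5.33]
[0.27, 40.04, 0.89] [23.21, 23.22, 6.0]
```

Call:
apply_moves(rows=[[[0,5,0.2,0.2,1.5,-1.5,0],[0,10,0.4,0.4,3,-3,0],[0.1,15,0.6,0.6,4.5,-4,0],[0.2,20,0.8,0.9,5.7,-5,0],[0.2,25,0.8,3,9.5,-5.3,0],[0.3,30,0.9,6,13.5,-5.3,0],[0.3,35,0.9,9,17,-5.3,0],[0.3,40,0.9,11.5,20.5,-5.3,0],[0.3,40,0.9,13,22.3,-5.3,0],[0.3,40,0.9,13.7,23.2,-5.3,0],[0.3,40,0.9,13.7,23.2,-5.3,0],[0.3,40,0.9,13.7,23.2,-5.3,0]]])

```text
time_s: 18.25
tool_pos: [0.598, 0.2721, 0.2011]
tcp_rot: [0.002, 3.138, -0.0]
ft_force: [-0.1, 0.0, -0.7]
finger_gap: 0.015
```

Run:
```python
from bench import *
from h import *
st=get_state();s=snapshot("wrist");im=s["pixels"];cv2.imwrite("pics/w11.png",im)
P=wcloud(st,s);hsv=cv2.cvtColor(im,cv2.COLOR_BGR2HSV)
k=(cv2.inRange(hsv,(3,120,60),(18,255,255))>0)&(abs(P[...,2]-.037)<.006)
print("spot",k.sum(),P[k].mean(0) if k.any() else 0)
rel(st,[((.597,.273,.052),orient(180,0))])
```

```text
spot 1 [0.78835575 0.05654766 0.03397685]
t 18.25 p [0.598  0.2721 0.2011] x [-1.     0.001 -0.004] z [ 0.004 -0.    -1.   ] F [-0.1  0.  -0.7] gap 0.0150 q [ 0.3   0.45  0.24  1.35 -0.    0.3 ]
[-0.01, 0.2, -0.06] [0.15, 0.09, 14.91]
```

View pics/w11.png

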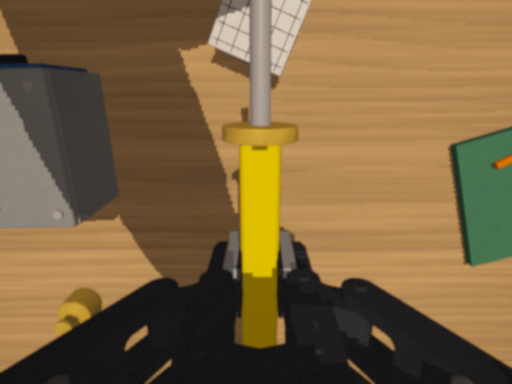

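Call:
apply_moves(rows=[[[0,0.2,-0.1,0.15,0.09,3,0],[0,0.2,-0.1,0.15,0.09,6,0],[0,0.2,-0.1,0.15,0.09,9,0],[0,0.2,-0.1,0.15,0.09,12,0],[0,0.2,-0.1,0.15,0.09,13.5,0],[0,0.2,-0.1,0.15,0.09,14.5,0],[0,0.2,-0.1,0.15,0.09,14.9,0],[0,0.2,-0.1,0.15,0.09,14.9,0],[0,0.2,-0.1,0.15,0.09,14.9,0],[0,0.2,-0.1,0.15,0.09,14.9,0]]])

```text
time_s: 19.55
tool_pos: [0.5965, 0.2739, 0.0515]
tcp_rot: [0.002, -3.14, 0.0]
ft_force: [0.8, 1.3, -1.0]
finger_gap: 0.0148
```

Run:
```python
from bench import *
from h import *
st=get_state();rel(st,[]);s=snapshot("wrist");cv2.imwrite("pics/w12.png",s["pixels"])
sc=snapshot("scene");cv2.imwrite("pics/s12.png",cv2.resize(sc["pixels"][130:260,260:420],None,fx=5,fy=4.6,interpolation=cv2.INTER_CUBIC))
P=cloud(sc);hsv=cv2.cvtColor(sc["pixels"],cv2.COLOR_BGR2HSV)
k=((hsv[...,0]<6)|(hsv[...,0]>174))&(hsv[...,1]>140)&(abs(P[...,0]-.466)<.05)&(abs(P[...,1]-.273)<.05)&(P[...,2]>.05)
print("red scene",k.sum(),P[k].mean(0) if k.any() else 0)
K=sc["K"];
pr=lambda p:cv2.projectPoints(np.array([p],float),sc["rvec"],sc["tvec"],K,None)[0].ravel()
print("spot px",pr((.466,.273,.036)),"tip px exp",pr((.466,.273,.068)), np.argwhere(k).mean(0) if k.any() else 0)
t=snapshot("top");cv2.imwrite("pics/t12.png",cv2.resize(t["pixels"][150:250,110:260],None,fx=5,fy=5,interpolation=cv2.INTER_CUBIC))
```

```text
t 19.55 p [0.5965 0.2739 0.0515] x [-1.    -0.002  0.001] z [-0.001 -0.    -1.   ] F [ 0.8  1.3 -1. ] gap 0.0148 q [ 0.3   0.53 -0.02  1.02  0.    0.3 ]
red scene 6 [0.47103868 0.27086437 0.06993757]
spot px [365.04100572 188.35283968] tip px exp [367.70129148 181.07698231] [182.  367.5]
```

View pics/s12.png

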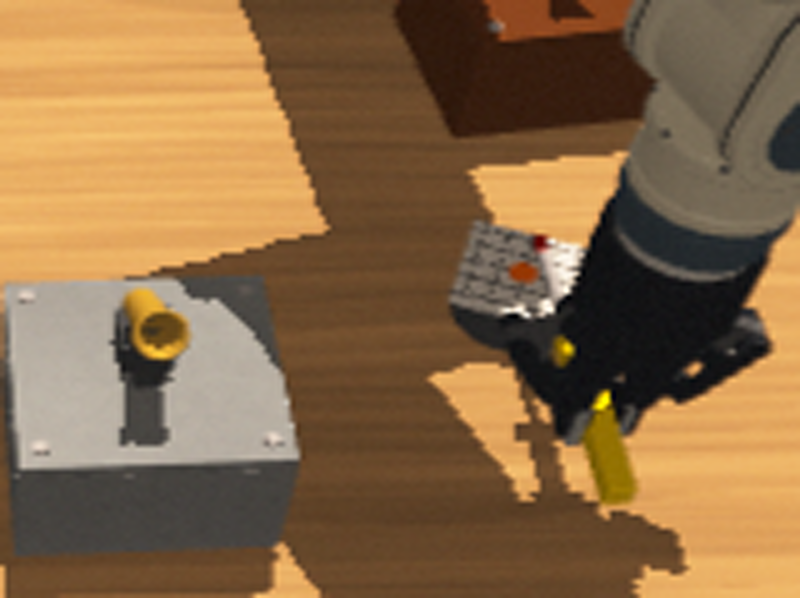

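View pics/t12.png

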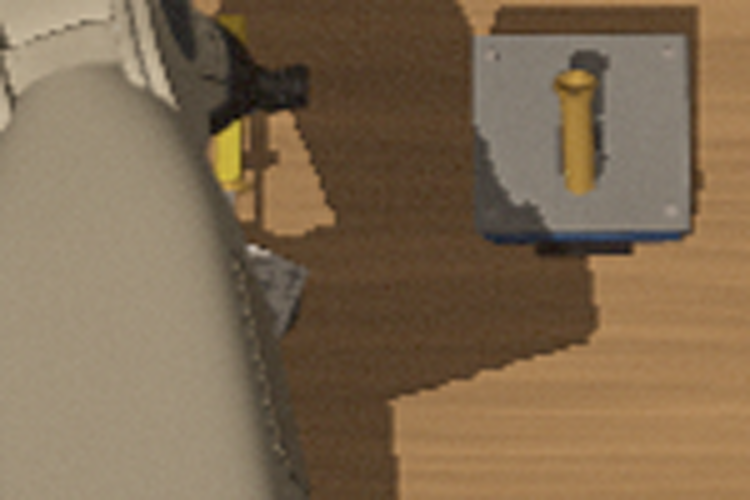

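View pics/w12.png

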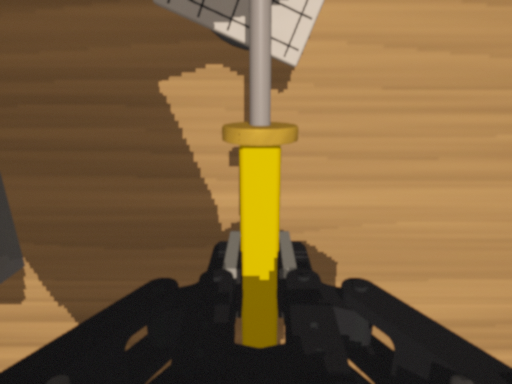

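Call:
apply_moves(rows=[[[0,0,0,0,0,0,0],[0,0,0,0,0,0,0],[0,0,0,0,0,0,0],[0,0,0,0,0,0,0]]])

```text
time_s: 20.2
tool_pos: [0.5963, 0.2737, 0.0509]
tcp_rot: [0.002, -3.139, 0.001]
ft_force: [-0.8, -0.2, -1.8]
finger_gap: 0.0147
```

Run:
```python
from bench import *
from h import *
st=get_state();rel(st,[]);print(abs(st["dq"]).max());print(finish_job())
```

```text
t 20.20 p [0.5963 0.2737 0.0509] x [-1.    -0.001  0.002] z [-0.002 -0.001 -1.   ] F [-0.8 -0.2 -1.8] gap 0.0147 q [ 0.3   0.53 -0.02  1.02  0.    0.3 ]
0.0018104120705022418
the job is handed in; nothing more can be done
None
```

I finished all the steps and handed the job in at 20.2 s; no verdict was reported.

- **Drawer:** I pushed it shut until it met a firm stop at 27 N. The top view at the end still showed it closed.
- **Rod in and out:** I took the rod from its rest and slid it into the tube. It stopped at about 10 N, with no gap visible between collar and mouth. I then drew it out until its tip was about 4 cm beyond the mouth.
- **Final pose:** The rod is held level, with the tool within about 0.1° of vertical. The tip works out within a few mm of the orange spot and about 31 mm above the plate. The scene camera agreed: the red tip was 1 pixel from where I expected it. The arm was still (under 0.002 rad/s) and the wrist force was under about 2 N, consistent with just the rod's weight.

**Checks that failed or were limited:**
- The tip was hidden from the cameras during insertion, so I relied on the force readings and the computed path.
- Two of my later measurements of the spot picked up wood colour. I dropped them and used the earlier top and wrist views, which agreed to 1–2 mm.
- I did not re-measure the beaker, weight and carton, but nothing was moved near them.

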